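# Clear the sherd and square the drawing board into the stop

### The job

First pick the terracotta sherd out of the corner of the aluminium squaring stop and lay it in the purple finds tray, setting it down rather than dropping it. Then slide the wooden drawing board along the desk, without lifting it, until it sits square and flush against both fences of the stop, far edge and left edge. Leave the tray and the other things on the desk where they are.

Things in the scene. Friction and masses are not known exactly. Their poses are not given: they have to be found in the camera images.
- stop: L-shaped aluminium squaring stop fixed to the desk, 15 mm high, fences 20 mm wide, turned up to 0.2 rad. Origin: inner corner, at desk height. Far fence: inner face in the plane x = 0 of this frame, from y = +20 to -270 mm. Left fence: inner face in the plane y = 0, from x = 0 to -140 mm. The corner area lies at negative x and negative y.
- board: Loose wooden drawing board with a taped-on sheet, 110 mm (its x) by 150 mm (its y), 18 mm thick, about 0.35 kg, flat on the desk, slides. Origin: centre of the underside. Starts right of the sherd (more negative y), short of the far fence, turned up to 0.2 rad from the stop. Its +x edge belongs against the far fence, its +y edge against the left: centre at x -55, y -75 mm in the stop's frame.
- board_corner (a point): The far left (+x, +y) lower corner of the drawing board, at x = +55 mm, y = +75 mm in the board's frame; it belongs at the stop's origin. Axes as the board's.
- sherd: Terracotta potsherd lying flat inside the corner of the stop, where the board must go; 57 mm long (x = -26 to +31 mm), 38 mm wide along its y at the broad end, narrower towards +x, 16 mm thick (19 with the slightly domed top), 50 g. Origin: underside, near the middle. Grip it across its y at about x = -6 mm, where its sides are parallel.
- tray: Loose shallow purple plastic finds tray, empty, outside 160 mm along x, 130 mm along y, 25 mm high, walls and floor 4 mm, 0.4 kg. Origin: centre of the underside. It stands either to the left or to the right of the stop.
- finds_box: Closed cardboard finds box 143 x 103 x 56 mm, at the other side from the tray; leave it. Origin: centre of the underside.
- grey_sherd: Larger grey potsherd, 71 x 48 x 18 mm, lying on the desk close to the robot; leave it. Origin: underside, near the middle.
- ink_pot: Small dark ink pot, 34 mm in diameter and 42 mm high, close to the robot; leave it. Origin: centre of the underside.
There are look-alikes about, which are no part of the job. Of the things that look like the sherd, take the one that is nearest to the robot's base at the start. There is more than one size of the board; the job needs the larger.

How it is judged (in metres and radians):
On the way, in this order (a step that is already met when the one before it is completed fails the run):
1. the terracotta sherd, still in the fingers, is lowered inside the tray to within 26 mm of its floor (it is laid, not dropped) (x of sherd in the frame of tray between -0.076 and 0.076 m and y of sherd in the frame of tray between -0.061 and 0.061 m and z of sherd in the frame of tray below 0.03 m and contact force between the fingers and sherd above 0.2 N), for 0.1 s.
2. the board is flush and square in the stop (corner within 4 mm of each fence, turned less than 0.03 rad) (x of board_corner in the frame of stop between -0.004 and 0.004 m and y of board_corner in the frame of stop between -0.004 and 0.004 m and angle between the x axis of board and the x axis of stop, either way round below 0.03 rad and angle between board's own z axis and vertical below 0.05 rad and height (world z) of board below 0.005 m), for 0.2 s.
At the end, for the whole second after the job is handed in: The terracotta sherd lies at rest inside the tray; the board lies flat and at rest on the desk with its far left corner within 4 mm of both fence faces and its axes within 0.03 rad of the stop's (all of step 2 and x of sherd in the frame of tray between -0.076 and 0.076 m and y of sherd in the frame of tray between -0.061 and 0.061 m and z of sherd in the frame of tray below 0.03 m and linear speed of each of board, sherd below 0.02 m/s); the robot touches nothing.
It fails at once if the board is lifted (its underside centre more than 15 mm above the desk) (height (world z) of board above 0.015 m).
It fails at once if the tray is moved more than 40 mm (distance of tray from where it was at the start of the episode above 0.04 m).
It fails at once if the finds box, grey sherd or ink pot is moved more than 30 mm (distance of any of finds_box, grey_sherd, ink_pot from where it was at the start of the episode above 0.03 m).
It also fails if it takes over 72 s, if anything falls off the work surface, if the arm or the gripper's body presses on something with over 40 N, if the wrist force passes 120 N, or if a joint passes its speed limit or range.

### The arm

A 7-joint arm with a two-finger parallel gripper is mounted at the origin on the work surface. World frame = base frame: x ahead of the robot, y to its left, z up, the work surface at z = 0. Lengths are in mm, angles in rad, forces in N, time in s.
With the tool pointing down it reaches from about 400 to 900 mm from the base axis. Payload 5.6 kg.
Tool frame: the origin (TCP) lies midway between the tips of the shut fingers; the grasp point (between the pads) lies 19 mm behind it; z points along the fingers, y is the line along which they close (so a half turn about z gives the same grasp; the last joint's range is limited). The gripper opens to 92 mm and grips with 3 to 60 N. Pads are 20 mm wide; open, the fingers measure 128 mm over their backs; the gripper's body (75 mm by 189 mm) begins 69 mm behind the grasp point.
Start: joints at [1.1, 0.468, -0.012, 1.603, 0.006, 1.071, -0.056], TCP at [269.626, -591.449, 189.392] pointing down, gripper open.
Joint ranges: [-2.53, 2.53], [-0.31, 2.02], [-1.57, 1.55], [0.28, 2.44], [-1.29, 4.43], [0.15, 1.84], [-2.92, 2.92]. Speed limits (rad/s): [2.57, 2.57, 3.14, 3.14, 3.14, 3.14, 3.14].

### API

Orientations are given as a rotation vector (axis times angle).
In Python, from cell import robot, grip, kin, viewer gives the robot as it stands. Calls block until the motion is done:
- robot.movep(position, orientation): joint-space move of the TCP to a pose.
- robot.servo_line(position, feed=150, rotation=None): straight line of the TCP; rotation=None keeps the orientation; feed is the mean speed in mm/s.
- robot.goto_joints(angles): joint-space move.
- grip(opening, newtons=None): opening from 0.0 (shut) to 1.0 (fully open); newtons is the grip in N (None keeps the last); returns when the fingers have stopped.
- robot.hold(seconds).
- kin.ik(position, orientation): joint angles nearest the present ones, or None.
- robot.observe(): the state.
- viewer.read_camera(name): name is "scene" or "side" or "wrist"; returns the picture (480x640x3 uint8, red, green, blue); there is no depth.
- viewer.camera_info(name): a dict with "camera_matrix" (3x3 intrinsics, pixels), "k1" (the pictures are not rectified: a ray, as slopes to the right and down, at radius r is drawn at 1 + k1 r^2 times it, then the intrinsics apply), "R" (3x3) and "t" (3): a world point X has camera coordinates R X + t. Camera axes: x right, y down, z forward; pixel columns grow to the right and rows downward; lengths in mm; the calibration is good to about 2 mm. A picture is of the moment at which its call begins: read the wrist's pose just before it. camera_info takes no time and is no camera call; for the wrist camera it gives the pose at the moment of the call.
A pose or a line that the arm cannot do raises robot.IKError and nothing moves.
- robot.job_done(): hands the job in; it is judged then, once.
Trained networks look in the newest picture that a camera, given by its name, has taken for a name from the list of things; names that differ only in an ending like _2 or _b are one class to them, and where a whole thing is asked for, a point or a joint stands for the part that bears it (a point fixed in the world has none). Each returns a list of dicts, best first, with "confidence" (0 to 1); they miss things now and then, are a little off and sometimes report something else, mostly with a low value. They report only what shows in the picture. A call takes as long as a camera call. They do not tell look-alikes from the thing itself.
- viewer.silhouettes(name, camera): "mask" (480x640 bool, what is visible of it).
- viewer.pinpoint(name, camera): "at" ([x, y, z] in mm, in the coordinates of the camera as it stood for that picture, good to about 4 mm: a listed point, or the origin of a listed thing).
The state is a dict: "t": time; "joints": joint angles; "joint_velocities": joint speeds; "joint_torque": joint torques, N m; "tcp_pos": TCP position; "tcp_rot": TCP orientation; "contact_force": force on the tool from outside, world axes, zero at the start; "wrist_torque": the same for the moment, N m; "grip_width": opening from 0.0 (shut) to 1.0 (fully open); "grip_force": force on a finger pad.
Only numpy, scipy, OpenCV 4.12 (cv2) and the standard library are available. Lean on these libraries where they do the work, as an engineer would, in place of code of your own. Each camera call takes 0.05 s, during which the arm holds its last target. There are 200 camera calls.

## Working session

There is one attempt and no reset: what is moved stays moved. The work goes in short steps, each a Python script; the robot and the scene stay as the last script left them, time stands still between calls to the robot, and variables do not carry over. Pictures are saved under pics/ and viewed, at most 10 in all, crops included, and the job is handed in when it is done.

```bash
mkdir -p pics
cat > h.py <<'E'
import numpy as np, cv2
from cell import robot, grip, kin, viewer
def info(c):
    i=viewer.camera_info(c); return np.array(i["camera_matrix"]),i["k1"],np.array(i["R"]),np.array(i["t"])
def shot(c,f=None):
    i=info(c); im=viewer.read_camera(c)
    if f: cv2.imwrite("pics/"+f,im[:,:,::-1])
    return im,i
def world(p,i): return i[2].T@(np.array(p)-i[3])
def pix2w(uv,z,i):
    K,k1,R,t=i; uv=np.atleast_2d(uv).astype(float)
    P=cv2.undistortPoints(uv.reshape(-1,1,2),K,np.array([k1,0,0,0,0.])).reshape(-1,2)
    d=np.c_[P,np.ones(len(P))]@R; C=-R.T@t
    s=(z-C[2])/d[:,2]; return C+s[:,None]*d
def proj(X,i):
    K,k1,R,t=i
    return cv2.projectPoints(np.atleast_2d(X).astype(float),cv2.Rodrigues(R)[0],t.astype(float),K,np.array([k1,0,0,0,0.]))[0].reshape(-1,2)
E
python3 - <<'E'
from h import *
np.set_printoptions(precision=1,suppress=True)
o=robot.observe(); print(o["t"],o["tcp_pos"],o["tcp_rot"])
for c in ["scene","side"]:
    im,i=shot(c,c+"1.png")
    print(c, -i[2].T@i[3])
    for n in ["stop","board","board_corner","sherd","tray","finds_box","grey_sherd","ink_pot"]:
        print(n,[(round(d["confidence"],2),world(d["at"],i)) for d in viewer.pinpoint(n,c)])
E
```

```text
0.0 [ 269.3 -590.9  188.4] [-3.1 -0.7  0. ]
scene [1207.6 -766.1  821.9]
stop [(0.9, array([703.3, 210.9,   2.7]))]
board [(0.95, array([ 489.8, -192.1,   -3.4])), (0.8, array([609.1, -26.6,   0.7]))]
board_corner [(0.69, array([669.4,  47. ,  -0. ])), (0.62, array([ 444. , -243.6,   -6.1]))]
sherd [(0.73, array([799.6,  24.6,  -1.8])), (0.6, array([621.7, 126.7,   1.3]))]
tray [(0.56, array([ 509.6, -396.3,    0.9]))]
finds_box [(0.87, array([526.1, 405.3,  -2.4]))]
grey_sherd [(0.8, array([348.3, 214.4,  -0.4])), (0.54, array([623.7, 127.5,   1.2]))]
ink_pot [(0.66, array([ 365.8, -229.7,   -1.4]))]
side [-275.   833.3  806.1]
stop [(0.68, array([710.2, 208.8,  -3.6]))]
board [(0.66, array([ 492.4, -193.3,    1.3])), (0.64, array([607.2, -27. ,   5.7]))]
board_corner [(0.83, array([667.5,  46.8,   1.5])), (0.6, array([ 444. , -250.1,   -3.2]))]
sherd [(0.83, array([797.8,  21.9,  -1.7])), (0.68, array([613.9, 130.2,  -0.7]))]
tray [(0.86, array([ 511.9, -393.3,   -3.3])), (0.21, array([348.3, 219.6,   0.1]))]
finds_box [(0.79, array([529.7, 406.3,   0.5]))]
grey_sherd [(0.96, array([350.4, 215.9,   0.6]))]
ink_pot [(0.53, array([ 368.5, -230.3,   -0.8]))]
```

View pics/scene1.png

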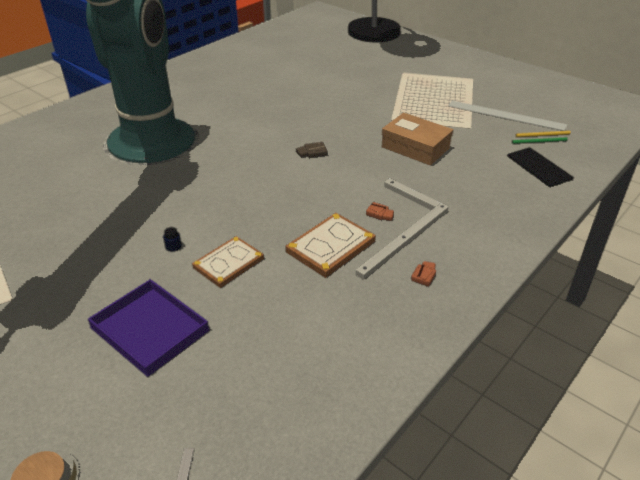

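View pics/side1.png

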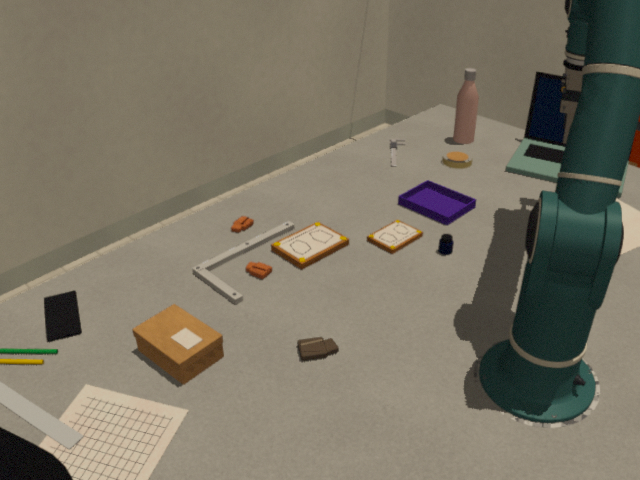

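The large board is at scene (331,243) and the target sherd at (380,211). The stop's corner is at (445,208) and the tray at (149,325). I'll move above the corner for a near view.

```bash
cat >> h.py <<'E'
from scipy.spatial.transform import Rotation as Ro
def down(yaw): return (Ro.from_euler("z",yaw)*Ro.from_euler("x",np.pi)).as_rotvec()
np.set_printoptions(precision=2,suppress=True)
E
python3 - <<'E'
from h import *
for y in (0,np.pi/2,-np.pi/2): print(y,kin.ik([600,80,420],down(y)))
robot.movep([600,80,420],down(0)); robot.hold(0.3)
im,i=shot("wrist","w1.png"); print(robot.observe()["t"],-i[2].T@i[3],i[2])
for n in ["stop","board","board_corner","sherd"]:
    print(n,[(round(d["confidence"],2),world(d["at"],i)) for d in viewer.pinpoint(n,"wrist")])
E
```

```text
0 [ 0.25  0.32 -0.59  1.35  0.18  1.52 -1.9 ]
1.5707963267948966 [ 0.34  0.35 -0.73  1.35  0.23  1.53 -0.37]
-1.5707963267948966 [ 0.62  0.57 -1.31  1.33  0.55  1.64  2.53]
4.0083 [669.91  78.1  615.61] [[-0.   -1.   -0.  ]
 [-0.97  0.    0.25]
 [-0.25  0.   -0.97]]
stop [(0.97, array([708.85, 209.3 ,  -2.19]))]
board [(0.82, array([607.77, -23.74,   3.21])), (0.82, array([ 488.84, -192.45,    1.1 ]))]
board_corner [(0.69, array([668.75,  41.57,   0.65])), (0.68, array([ 438.9 , -250.17,    0.4 ]))]
sherd [(0.93, array([624.73, 124.43,   2.49])), (0.88, array([797.35,  27.46,   3.18]))]
```

View pics/w1.png

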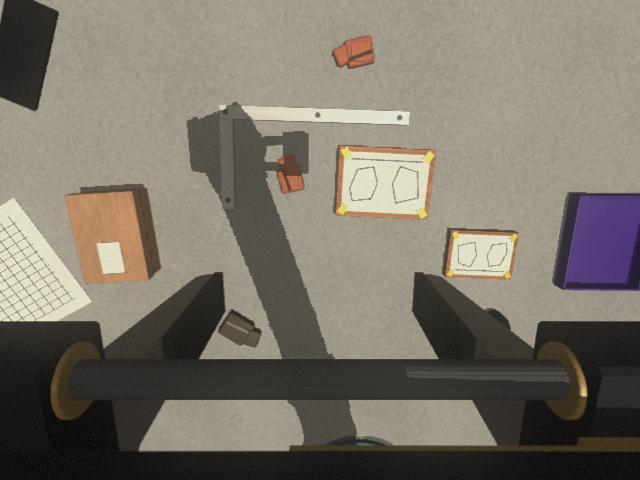

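The wrist view is clear: stop inner corner near (235,122), sherd at (290,173), board from (340,147) to (433,217), tray at right (600,240). I'll refine these from silhouettes.

Run:
```python
from h import *
im,i=shot("wrist")
for n,z in [("sherd",14),("board",18),("stop",15),("tray",25)]:
    for k,d in enumerate(viewer.silhouettes(n,"wrist")):
        m=d["mask"].astype(np.uint8); 
        c=max(cv2.findContours(m,0,cv2.CHAIN_APPROX_NONE)[0],key=len)[:,0]
        w=pix2w(c,z,i)[:,:2].astype(np.float32)
        r=cv2.minAreaRect(w); print(n,round(d["confidence"],2),m.sum(),np.array(r[0]),np.array(r[1]),r[2])
        print(cv2.approxPolyDP(w,5 if n!="sherd" else 3,True)[:,0].tolist() if n in("sherd","stop") else cv2.boxPoints(r).tolist())
big=cv2.resize(im[95:225,210:450],None,fx=3.3,fy=3.3,interpolation=cv2.INTER_CUBIC)
cv2.imwrite("pics/w1c.png",big[:,:,::-1])
```

```text
sherd 0.95 744 [622.48 124.43] [57.02 37.26] 12.419856071472168
[[651.279296875, 121.4916763305664], [643.6314697265625, 140.49832153320312], [631.2571411132812, 137.67831420898438], [621.89697265625, 142.68072509765625], [593.3427124023438, 135.4564666748047], [601.3076171875, 101.66275024414062], [632.7808227539062, 107.64163970947266]]
sherd 0.85 1007 [796.82  26.94] [39.04 58.53] 12.338961601257324
[[818.4231567382812, 1.9514670372009277], [814.5249633789062, 33.844852447509766], [801.2769165039062, 55.56016540527344], [781.0347900390625, 49.45261001586914], [778.3018188476562, 44.97746276855469], [782.3783569335938, 37.64643478393555], [776.9118041992188, 28.66170883178711], [783.6759643554688, -0.7247404456138611], [794.4814453125, -3.2829411029815674]]
board 0.82 3332 [ 490.39 -189.74] [115.36  84.26] 87.49860382080078
[[445.77960205078125, -245.5239715576172], [529.9572143554688, -249.20130920410156], [534.9918823242188, -133.95289611816406], [450.81427001953125, -130.2755584716797]]
board 0.64 6540 [607.8  -25.98] [150.75 109.77] 86.99471282958984
[[549.0357666015625, -98.37703704833984], [658.6507568359375, -104.1318588256836], [666.554443359375, 46.413246154785156], [556.939453125, 52.168067932128906]]
stop 0.8 4167 [642.01  87.65] [291.16 161.47] 88.07878875732422
[[567.643798828125, 233.17416381835938], [565.9884033203125, 213.83616638183594], [674.049072265625, 210.78623962402344], [703.5787353515625, 204.4760284423828], [695.9592895507812, -55.770408630371094], [714.8614501953125, -59.23517608642578], [726.6763305664062, 225.86212158203125]]
tray 0.76 7511 [ 510.11 -387.07] [144.84 161.76] 89.99842834472656
[[429.22589111328125, -459.48944091796875], [590.9827270507812, -459.493896484375], [590.9867553710938, -314.6544189453125], [429.22991943359375, -314.64996337890625]]
```

View pics/w1c.png

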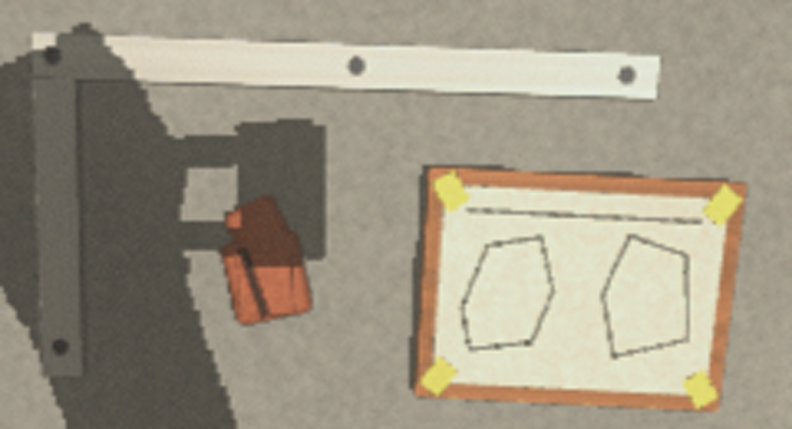

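The stop is at about (706,209) with yaw about -0.04. The board is at (608,-26), yaw -0.052. The sherd origin is (620,124), yaw 0.217, with its narrow end pointing away from the robot. Now the pick.

Run:
```python
from h import *
y=0.217; p=np.array([614.2,122.6,0])
grip(0.68)
robot.movep(p+[0,0,90],down(y))
robot.servo_line(p+[0,0,5],feed=120)
g=grip(0.0,15); o=robot.observe(); print(g,o["t"],o["tcp_pos"],o["grip_width"]*92,o["grip_force"],o["contact_force"])
robot.servo_line(p+[0,0,110],feed=150); o=robot.observe(); print(o["t"],o["grip_width"]*92,o["grip_force"])
im,i=shot("scene")
print([(round(d["confidence"],2),world(d["at"],i)) for d in viewer.pinpoint("sherd","scene")])
print(kin.ik([511,-394,110],down(y)),kin.ik([511,-394,110],down(y+np.pi/2)),kin.ik([511,-394,110],down(y-np.pi)))
```

```text
False 8.15 [614.18 122.6    4.98] 0.4254054309138341 0.0 [-0.45 -0.61 -0.03]
9.0 0.38717440870571385 0.0
[(0.93, array([799.37,  21.8 ,   1.56])), (0.54, array([621.7 , 124.58,   2.3 ])), (0.2, array([671.57,  47.02,  -1.88]))]
[ 0.96  0.61 -0.5   1.65  0.34  0.97 -1.01] [ 1.17  0.72 -0.84  1.64  0.6   1.06  0.37] [ 1.38  1.02 -1.33  1.63  1.02  1.34  1.68]
```

The fingers shut on nothing, so I'll look.

Run:
```python
from h import *
o=robot.observe(); print(o["tcp_pos"],o["tcp_rot"],o["grip_width"])
a,i=shot("wrist"); 
print([(round(d["confidence"],2),world(d["at"],i)) for d in viewer.pinpoint("sherd","wrist")])
print(proj([[614,123,16],o["tcp_pos"]],i))
b,_=shot("side")
cv2.imwrite("pics/c2.png",np.hstack([a[::1,::1][:, 120:520],cv2.resize(b[150:390,150:350],(400,480))])[:,:,::-1])
```

```text
[613.31 122.28 108.65] [ 3.12  0.34 -0.  ] 0.006349572832714245
[(0.63, array([798.6 ,  25.57,   2.83])), (0.57, array([623.07, 124.68,   1.  ]))]
[[315.96 232.23]
 [315.88 272.86]]
```

View pics/c2.png

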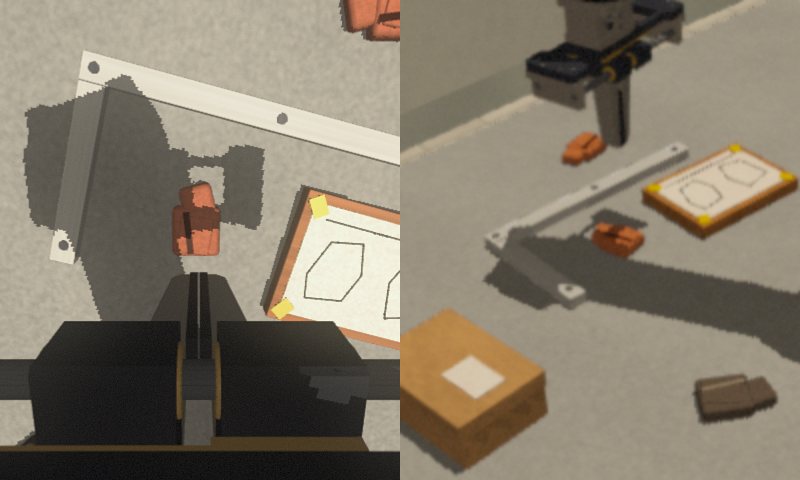

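Run:
```python
from h import *
i=info("side"); o=robot.observe(); print("tip expect side",proj([o["tcp_pos"]],i), "seen ~258,221")
p=np.array([615,123,0])
grip(0.68); robot.servo_line(p+[0,0,6],feed=150)
o=robot.observe(); print(o["t"],o["tcp_pos"],o["contact_force"],o["grip_width"]*92)
a,_=shot("wrist"); b,_=shot("side"); print(proj([o["tcp_pos"]],_))
cv2.imwrite("pics/c3.png",np.hstack([a[:, 120:520],cv2.resize(b[190:310,200:300],(400,480))])[:,:,::-1])
```

```text
tip expect side [[257.96 231.42]] seen ~258,221
11.1 [615.72 123.44   6.83] [-0.07 -0.04  0.65] 62.853275014992356
[[260.04 270.37]]
```

View pics/c3.png

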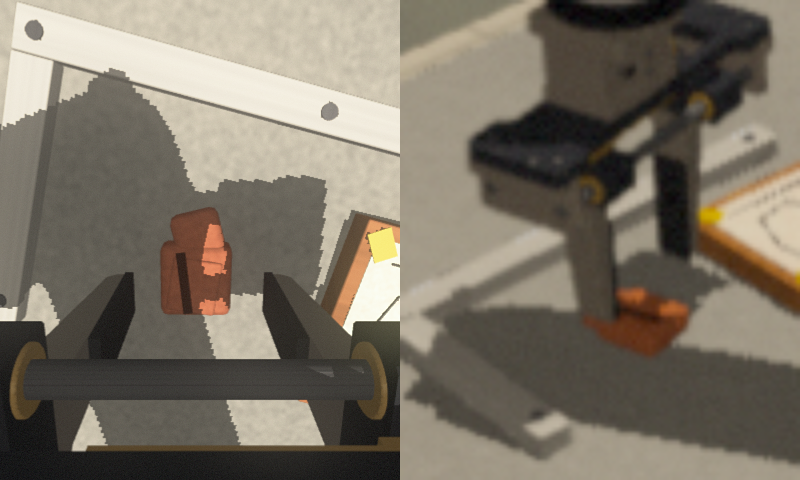

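The tips are really about 15–20 mm higher than the TCP readout implies, so they are still above the sherd. I'll descend by touch.

```bash
cat >> h.py <<'E'
def touch(d,step,maxd,thr,feed=60):
    """step along unit d until force against d exceeds thr"""
    d=np.array(d,float); p0=np.array(robot.observe()["tcp_pos"]); f0=np.array(robot.observe()["contact_force"])@d; s=0
    while s<maxd:
        s+=step; robot.servo_line(p0+d*s,feed=feed); o=robot.observe(); f=-(np.array(o["contact_force"])@d-f0)
        if f>thr: break
    print("touch",s,round(f,2),o["tcp_pos"],"t",round(o["t"],2)); return s,f
E
python3 - <<'E'
from h import *
i=info("side"); print("left tip expected",proj([[608,154,7],[608,154,27]],i))
s,f=touch([0,0,-1],2,24,2.0,50)
o=robot.observe(); p=np.array(o["tcp_pos"])
robot.servo_line(p+[0,0,2.0],feed=40)
g=grip(0.0,15); o=robot.observe(); print(g,o["t"],o["tcp_pos"],o["grip_width"]*92,o["grip_force"])
E
```

```text
left tip expected [[251.85 277.57]
 [251.18 270.1 ]]
touch 24 -0.35 [615.86 123.31 -16.87] t 14.2
False 14.9417 [615.81 123.35 -14.88] 37.39212859719601 14.999674558639526
```

Gripped, 37.4 mm wide with 15 N. Now carry it to the tray.

Run:
```python
from h import *
o=robot.observe(); p=np.array(o["tcp_pos"]); 
robot.servo_line(p+[0,0,90],feed=150); o=robot.observe(); print(o["grip_width"]*92,o["grip_force"])
robot.movep([508,-394,75],down(0.217))
o=robot.observe(); print(o["t"],o["tcp_pos"],o["grip_width"]*92,o["grip_force"])
a,i=shot("scene"); print([(round(d["confidence"],2),world(d["at"],i)) for n in("sherd","tray") for d in viewer.pinpoint(n,"scene")])
cv2.imwrite("pics/c4.png",a[:,:,::-1])
robot.servo_line([508,-394,0],feed=100)
touch([0,0,-1],1.5,12,1.5,30)
robot.hold(0.2); o=robot.observe(); print(o["t"],o["tcp_pos"],o["grip_width"]*92,o["grip_force"],o["contact_force"])
```

```text
37.91233568179258 14.99966025352478
17.6 [ 509.21 -392.26   75.14] 37.799994118119216 14.99967098236084
[(0.7, array([ 516.96, -391.25,   92.57])), (0.69, array([801.49,  24.13,  -0.29])), (0.94, array([ 506.26, -396.15,    0.61]))]
touch 12.0 4.29 [ 508.85 -394.34  -10.91] t 20.65
20.85 [ 508.8  -394.35  -10.95] 38.140002041808586 15.000620931386948 [-0.94  0.18  4.87]
```

View pics/c4.png

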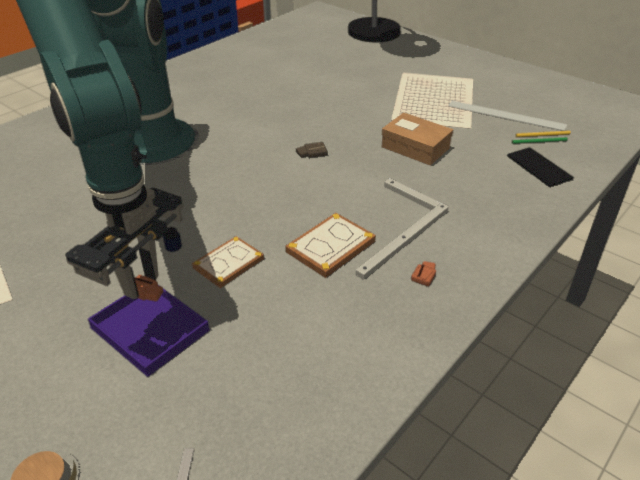

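The sherd is laid on the tray floor with 15 N of grip. I'll release it and push the board left with two fingertips on its right edge.

Run:
```python
from h import *
grip(0.6); p=np.array(robot.observe()["tcp_pos"]); robot.servo_line(p+[0,0,75],feed=150)
a,i=shot("scene"); print([(round(d["confidence"],2),world(d["at"],i)) for n in("sherd","tray","board") for d in viewer.pinpoint(n,"scene")])
th=-0.04; u=np.array([-np.sin(th),np.cos(th),0])
s=np.array([603.5,-128,0]); e=s+u*182
for y in (th+np.pi/2,th-np.pi/2):
    print(y,kin.ik(s+[0,0,-14],down(y)),kin.ik(e+[0,0,-14],down(y)))
y=th+np.pi/2
robot.movep(s+[0,0,60],down(y)); robot.servo_line(s+[0,0,-14],feed=120)
print(robot.observe()["contact_force"])
robot.servo_line(s+[0,0,-14]+u*40,feed=60); o=robot.observe(); print(o["t"],o["tcp_pos"],o["contact_force"])
a,i=shot("scene"); print([(round(d["confidence"],2),world(d["at"],i)) for n in("board","board_corner") for d in viewer.pinpoint(n,"scene")])
```

```text
[(0.93, array([797.74,  25.49,  -0.63])), (0.69, array([ 513.64, -390.24,    6.5 ])), (0.81, array([ 508.93, -395.23,   -3.68])), (0.23, array([ 513.88, -394.45,    9.3 ])), (0.9, array([607.69, -21.08,  -0.18])), (0.74, array([ 489.71, -191.26,   -4.34]))]
1.5307963267948965 [ 0.67  0.82 -0.72  1.77  0.71  0.83 -0.43] [ 0.37  0.81 -0.71  1.78  0.7   0.82 -0.73]
-1.6107963267948966 [-0.46  0.87  0.88  1.85 -0.88  0.87 -2.32] [-0.76  0.86  0.88  1.86 -0.88  0.87 -2.61]
[ 0.6  -0.79 -0.39]
24.825 [604.99 -87.09 -14.14] [-0.44 -1.08 -0.08]
[(0.97, array([ 490.07, -192.78,   -4.  ])), (0.68, array([611.63,  -4.61,  -1.08])), (0.78, array([667.51,  71.14,  -1.35])), (0.76, array([ 440.8 , -246.4 ,   -3.23]))]
```

Run:
```python
from h import *
th=-0.04; u=np.array([-np.sin(th),np.cos(th),0])
p=np.array(robot.observe()["tcp_pos"]); p[2]=-14
robot.servo_line(p+u*128,feed=60); o=robot.observe(); print(o["t"],o["tcp_pos"],o["contact_force"])
touch(u,1.5,24,5,40)
o=robot.observe(); print(o["contact_force"],o["wrist_torque"])
a,i=shot("side"); print([(round(d["confidence"],2),world(d["at"],i)) for n in("board","board_corner") for d in viewer.pinpoint(n,"side")])
b,i=shot("scene","c5.png"); print([(round(d["confidence"],2),world(d["at"],i)) for n in("board","board_corner") for d in viewer.pinpoint(n,"scene")])
cv2.imwrite("pics/c5.png",np.hstack([cv2.resize(x,(400,400)) for x in (a[210:330,180:300],b[150:300,290:440])])[:,:,::-1])
```

```text
27.2667 [610.01  40.13 -14.  ] [ 0.62 -2.51 -0.69]
touch 16.5 5.52 [610.65  54.26 -13.98] t 30.02
[-0.08 -8.    3.91] [-1.73  0.02  0.08]
[(0.91, array([ 491.36, -193.17,   -0.81])), (0.66, array([617.51, 135.17,   5.05])), (0.81, array([ 446.77, -248.01,   -6.48]))]
[(0.95, array([613.23, 137.4 ,  -3.74])), (0.74, array([ 489.7 , -191.9 ,   -1.27])), (0.64, array([ 444.46, -242.99,   -2.37])), (0.57, array([674.02, 211.34,  -3.43]))]
```

View pics/c5.png

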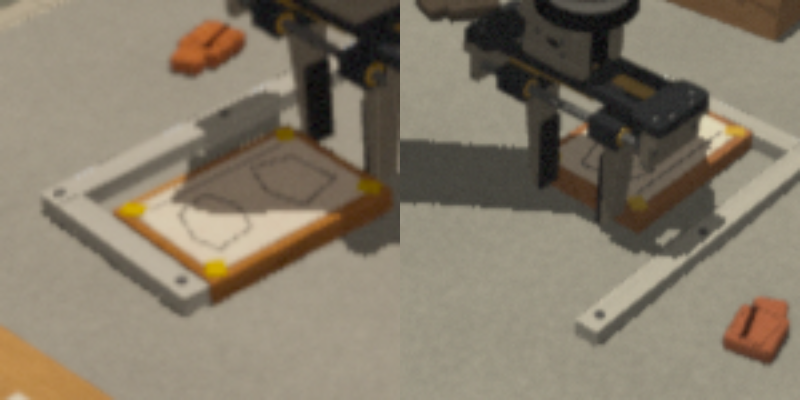

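The board is flush with the left fence. Next, push the near edge toward the far fence.

Run:
```python
from h import *
th=-0.04; u=np.array([np.cos(th),np.sin(th),0]); v=np.array([-np.sin(th),np.cos(th),0])
p=np.array(robot.observe()["tcp_pos"])
robot.servo_line(p-v*12,feed=80); robot.servo_line(p-v*12+[0,0,75],feed=150)
grip(0.95)
s=np.array([526,141,0]); robot.movep(s+[0,0,60],down(th)); robot.servo_line(s+[0,0,-14],feed=120)
o=robot.observe(); print(o["t"],o["contact_force"])
robot.servo_line(s+[0,0,-14]+u*42,feed=60); o=robot.observe(); print(o["t"],o["tcp_pos"],o["contact_force"])
touch(u,1.5,26,6,40)
o=robot.observe(); print(o["contact_force"],o["wrist_torque"])
p=np.array(o["tcp_pos"]); robot.servo_line(p-u*12,feed=80); robot.servo_line(p-u*12+[0,0,90],feed=150)
```

```text
34.1 [ 1.02 -0.01 -0.29]
34.95 [568.39 139.33 -14.13] [-1.38  1.24 -0.8 ]
touch 16.5 7.32 [582.96 138.67 -14.18] t 37.7
[-8.77 -0.18  5.12] [-0.02  1.97  0.04]
```

Run:
```python
from h import *
robot.movep([570,130,250],down(-0.04)); robot.hold(0.2)
a,i=shot("wrist"); print(robot.observe()["t"])
for n in ("stop","board_corner","board"): print(n,[(round(d["confidence"],2),world(d["at"],i)) for d in viewer.pinpoint(n,"wrist")])
for d in viewer.silhouettes("board","wrist")[:1]:
    m=d["mask"].astype(np.uint8); c=max(cv2.findContours(m,0,cv2.CHAIN_APPROX_NONE)[0],key=len)
    print(cv2.minAreaRect(pix2w(c[:,0],18,i)[:,:2].astype(np.float32)))
x,y=np.clip(proj([[704,209,15]],i)[0].astype(int),60,None); print(x,y)
cv2.imwrite("pics/c6.png",np.hstack([cv2.resize(a,(480,360)),cv2.resize(a[max(y-30,0):max(y-30,0)+90,x-25:x+55],(320,360))])[:,:,::-1])
```

```text
39.7583
stop [(0.79, array([707.14, 212.23,  -3.38]))]
board_corner [(0.57, array([ 440.82, -250.45,    3.44])), (0.56, array([707.4 , 204.21,   1.22]))]
board [(0.97, array([645.68, 139.48,   1.3 ])), (0.78, array([ 487.55, -192.62,    2.57]))]
((647.7459106445312, 136.13308715820312), (149.76153564453125, 109.0541000366211), 87.65447998046875)
237 81
```

View pics/c6.png

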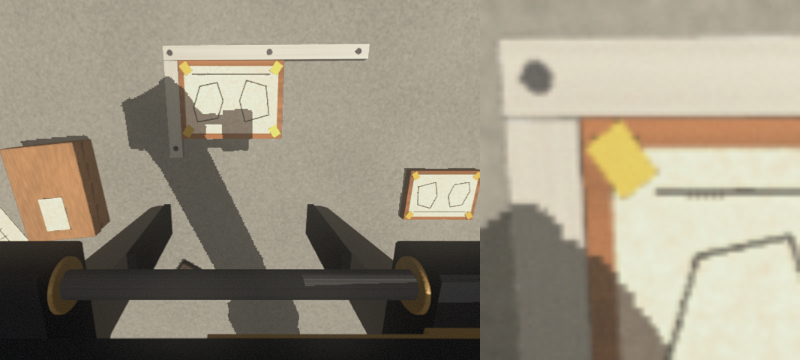

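The board sits flush against both fences: no gap shows at the inner corner, and its centre and yaw match the goal. Handing in.

```bash
python3 -c "
from h import *
print(robot.job_done())"
```

```text
the job is handed in; nothing more can be done
None
```

I laid the sherd in the purple tray, slid the board flush and square against both fences, and handed the job in at about 40 s; the hand-in returned no verdict, so the result is my own check from the last wrist-camera picture.

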